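Put three casting rings onto their own crucible formers

ROBOT

A 6-joint arm with a two-finger parallel gripper is mounted at the origin on a cart in front of the work surface, level with it; the furniture and walls round the work are solid. World frame = base frame: x ahead of the robot, y to its left, z up, the work surface at z = 0. Lengths are in m, angles in rad, forces in N, time in s.
With the tool pointing down it reaches from about 0.25 to 0.775 m from the base axis. Payload 4 kg.
Tool frame: the origin (TCP) lies between the finger pads; the fingertips stand 25 mm ahead of it and the grasp point (between the pads) lies 6 mm ahead of it (robot.tip_reach is the distance from the TCP to the fingertips, in m); z points along the fingers, y is the line along which they close (so a half turn about z gives the same grasp; the last joint's range is limited). The gripper opens to 94 mm and grips with 3 to 60 N. Pads are 16 mm wide; open, the fingers measure 119 mm over their backs; the gripper's body (75 mm by 177 mm) begins 78 mm behind the grasp point.
Start: joints at [-1.273, 0.087, 1.371, -0, 1.684, -0.103], TCP at [0.215, -0.506, 0.231] pointing down, gripper open.
Joint ranges: [-3.1, 3.1], [-0.76, 2.03], [0.27, 2.55], [-1.08, 4.22], [0.17, 2.65], [-2.57, 2.57]. Speed limits (rad/s): [2.79, 2.79, 3.14, 3.14, 3.14, 3.14].

INTERFACE

Orientations are given as [roll, pitch, yaw] about the fixed x, y, z axes, in that order (R = Rz(yaw) Ry(pitch) Rx(roll)).
In Python, from bench import sensors, snapshot, camera_info, ticket, robot gives the robot as it stands.
- The arm moves only by the tool arm_command, never from a script. Its argument "plan" is a list of rows, each an object with "grip": the closure, from -1 (fully open) to 1 (shut); "slide": the shift along the tool's x, y, z normalised to -1 to 1, where 1 is 500 mm, a list of three; "spin": the turn about the tool's z normalised to -1 to 1, where 1 is 5 degrees. A call has 1 to 10 rows; each row shifts and turns the commanded pose from where the row before left it, along the tool's axes as they then stand; what a row does not reach is not made up. A row lasts 1/8 s, in which the tool goes at most 62.5 mm and 10.7 degrees, less where a joint would pass 70% of its speed; a pose out of reach is approached as far as the arm can. A call with a number of a shift or a turn outside -1 to 1 is refused whole. A call with a gripper value outside its range is refused whole. The fingers move at their own pace and stop on an object; the grip force is fixed at half the most. Time passes only in rows, so rows that do not move let the fingers close. It gives the time, the measured TCP pose, the force, the opening and the grip force at its end, in the units of the state.
- sensors.get_obs(): the state, without advancing time (a new reading comes with each control period).
- snapshot(name): name is "side" or "top"; returns the picture (384x512x3 uint8, red, green, blue); there is no depth.
- camera_info(name): a dict with "fx", "fy", "cx", "cy" (pixels), "position" and "rotation" of the camera in the world. Camera axes: x right, y up, looking along -z (the intrinsics and any distortion apply to the point x, -y, -z); pixel columns grow to the right and rows downward; lengths in m; the calibration is good to about 2 mm. A picture is of the moment at which its call begins. camera_info takes no time and is no camera call.
- ticket.close_job(): hands the job in; it is judged then, once.
The state is a dict: "time": time; "joint_positions": joint angles; "qvel": joint speeds; "joint_torque": joint torques, N m; "tool_pos": TCP position; "ee_rot": TCP orientation; "wrist_force": force on the tool from outside, world axes, zero at the start; "wrist_torque": the same for the moment, N m; "width": finger opening in m; "finger_force": force on a finger pad.
Only numpy, scipy, OpenCV 4.12 (cv2) and the standard library are available. Lean on these libraries where they do the work, as an engineer would, in place of code of your own. Each camera call takes 0.05 s, during which the arm holds its last target. There are 200 camera calls.

TASK

The three steel casting rings are standing on the wrong crucible formers. Put each ring on the former of its own size (small on small, medium on medium, large on large), lowered gently over the wax pattern, not dropped, until it sits fully down and level on the flange with the former's shoulder inside it; the white slab is free for parking a ring meanwhile. Leave the orange cast, and the dropper bottle on the mat, where they stand.

Things in the scene. Friction and masses are not known exactly. Their poses are not given: they have to be found in the camera images.
- ring_small_mid (a point): smallest casting ring: plain stainless steel tube, open at both ends, 34 mm outside diameter, 30 mm bore, 45 mm tall, about 70 g. The point is the centre of the ring, half-way up its axis; z along the axis, up. At the start it stands on the top of the large former
- ring_medium_mid (a point): middle casting ring: steel tube, 47 mm outside diameter, 43 mm bore, 52 mm tall, about 110 g. The point is the centre of the ring, half-way up; z along the axis, up. At the start it stands loosely on the flange of the small former
- ring_large_mid (a point): largest casting ring: steel tube, 60 mm outside diameter, 56 mm bore, 58 mm tall, about 160 g. The point is the centre of the ring, half-way up; z along the axis, up. At the start it stands loosely on the flange of the medium former
- former_small: small crucible former, a loose dark rubber base (80 g) with one wax crown on it: round flange 54 mm across and 5 mm thick, on it a shoulder 27 mm across and 3 mm high, then a cone that narrows to a flat top 15 mm across, 17 mm above its underside; the wax pattern stands on the middle and ends 34 mm above its underside, within 5 mm of the axis. Origin: centre of the underside, z up. A ring seated on it stands on the flange, its lower edge 5 mm above the origin
- former_medium: medium crucible former (120 g) with two wax crowns: the same shape, flange 70 mm across and 5 mm thick, shoulder 40 mm across, flat top 24 mm across at 17 mm above its underside; wax pattern up to 34 mm above its underside, within 9 mm of the axis. Origin: centre of the underside, z up
- former_large: large crucible former (160 g) with three wax crowns in a row: the same shape, flange 82 mm across and 5 mm thick, shoulder 53 mm across, flat top 40 mm across at 17 mm above its underside; wax pattern up to 35 mm above its underside, within 12 mm of the axis. Origin: centre of the underside, z up
- slab_top (a point): white glazed mixing slab, 85 x 85 x 10 mm, fixed and empty, a free place to park one ring. The point is the centre of its top face, z up
- cast_mid (a point): orange plaster jaw on a clear base, 56 x 66 x 40 mm, loose bystander, to be left alone. The point is its centre, half-way up. A few other tools stand or lie about, fixed; the clear parts box on the blue mat is 22 mm tall, and a lamp head hangs over the back of the bench, behind the work
- bottle_mid (a point): dropper bottle with a white cap, 26 mm across and 73 mm tall, the one that stands on the blue mat, loose bystander, to be left alone. The point is its centre, half-way up

How it is judged:
At the end, for the whole second after the job is handed in: each ring is on the former of its own size: axes within 4 mm of one another, lower edge on the flange (within 3 mm of 5 mm above the former's underside), parallel to the former within 0.08 rad, each former standing level on the bench or mat (within 0.08 rad), all released and at rest (horizontal distance between ring_small_mid and former_small below 0.004 m and z of ring_small_mid in the frame of former_small between 0.0245 and 0.0305 m and angle between the z axis of ring_small_mid and the z axis of former_small, either way round below 0.08 rad and angle between each of former_small, former_medium, former_large's own z axis and vertical below 0.08 rad and height (world z) of each of former_small, former_medium, former_large below 0.012 m and linear speed of each of ring_small, former_small, ring_medium, former_medium, ring_large, former_large below 0.02 m/s and horizontal distance between ring_medium_mid and former_medium below 0.004 m and z of ring_medium_mid in the frame of former_medium between 0.028 and 0.034 m and angle between the z axis of ring_medium_mid and the z axis of former_medium, either way round below 0.08 rad and horizontal distance between ring_large_mid and former_large below 0.004 m and z of ring_large_mid in the frame of former_large between 0.031 and 0.037 m and angle between the z axis of ring_large_mid and the z axis of former_large, either way round below 0.08 rad); the robot touches nothing.
It fails at once if the small ring is dropped (falls freely by more than about 2 cm) (linear speed of ring_small above 0.6 m/s and contact force between the fingers and ring_small below 0.1 N).
It fails at once if the medium ring is dropped (falls freely by more than about 2 cm) (linear speed of ring_medium above 0.6 m/s and contact force between the fingers and ring_medium below 0.1 N).
It fails at once if the large ring is dropped (falls freely by more than about 2 cm) (linear speed of ring_large above 0.6 m/s and contact force between the fingers and ring_large below 0.1 N).
It fails at once if the orange cast is moved by more than 3 cm or tipped (distance of cast_mid from where it was at the start of the episode above 0.03 m or angle between cast_mid's own z axis and vertical above 0.5 rad).
It fails at once if the dropper bottle is moved by more than 3 cm or tipped (distance of bottle_mid from where it was at the start of the episode above 0.03 m or angle between bottle_mid's own z axis and vertical above 0.5 rad).
It also fails if it takes over 120 s, if anything falls off the work surface, if the arm or the gripper's body presses on something with over 40 N, if the wrist force passes 120 N, or if a joint passes its speed limit or range.

## Working session

There is one attempt and no reset: what is moved stays moved. The work goes in short steps, Python scripts to look and compute and a tool call to move; the robot and the scene stay as the last step left them, time stands still between calls to the robot, and variables do not carry over. Pictures are saved under pics/ and viewed, at most 14 in all, crops included, and the job is handed in when it is done.

Besides the shell and the picture viewer there is one more tool, called as a command line: name --argument value ..., lists and objects as JSON in quotes. arm_command: Moves the arm, as the interface text tells. Scaled input: -1 to 1 covers 500 mm each way for a shift and 5 degrees each way for a turn. Its arguments: {"type":"object","properties":{"plan":{"type":"array","items":{"type":"object","properties":{"grip":{"type":"number"},"slide":{"type":"array","items":{"type":"number"}},"spin":{"type":"number"}}}}},"required":["plan"]}

```bash
mkdir -p pics; ls; python3 - <<'E'
from bench import sensors, snapshot, camera_info, robot
import cv2
print(sensors.get_obs())
for n in("side","top"):
    print(n,camera_info(n)); cv2.imwrite(f"pics/{n}0.png",snapshot(n)[:,:,::-1])
E
```

```text
pics
{'time': 0.0, 'joint_positions': array([-1.27305140e+00,  8.79427851e-02,  1.37225049e+00, -2.21643320e-05,
        1.68358027e+00, -1.03104794e-01]), 'qvel': array([-4.38454140e-06,  2.00873976e-03, -7.32727353e-04, -7.55152962e-04,
        1.48394895e-03,  3.87406060e-04]), 'joint_torque': array([-6.92978074e-05, -3.40183568e+01, -3.02425182e+01,  7.18140299e-02,
        3.30118323e-02, -1.50032424e-04]), 'tool_pos': array([ 0.21445214, -0.50593447,  0.2293127 ]), 'ee_rot': array([-3.13942107e+00, -2.02550762e-04,  4.00847033e-01]), 'wrist_force': array([-0.10254142, -0.92917801, -0.21256589]), 'wrist_torque': array([0.01291007, 0.05462962, 0.0119698 ]), 'finger_force': 0.0, 'width': 0.09407008285162868}
side {'fx': 476.39996406459863, 'fy': 476.39996406459863, 'cx': 256.4970483748235, 'cy': 198.16311402973463, 'position': array([ 0.50814453, -0.75993845,  0.4895462 ]), 'rotation': array([ 1.16200385, -0.02085358,  0.04036527])}
top {'fx': 369.01078352730207, 'fy': 369.01078352730207, 'cx': 255.422522494324, 'cy': 191.21770027943543, 'position': array([0.31914649, 0.20082112, 0.8953099 ]), 'rotation': array([ 0.18405608, -0.01174219, -1.5871425 ])}
```

View pics/side0.png

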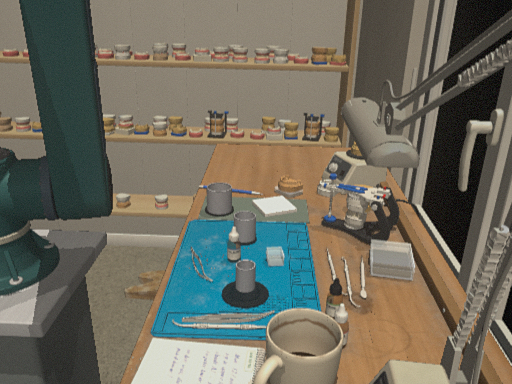

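View pics/top0.png

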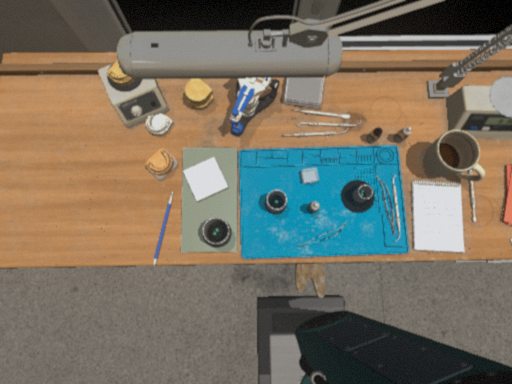

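The top view has the large ring at about (215,231), the medium at (276,201), the small at (362,193), the slab at (206,178), the bottle at (314,206) and the clear box at (310,175). Next I'll zoom in and measure.

```bash
cat > h.py <<'E'
import numpy as np, cv2
from scipy.spatial.transform import Rotation as R
from bench import sensors, snapshot, camera_info
def cam(n):
    i=camera_info(n); return i,R.from_euler('xyz',i['rotation']).as_matrix()
def ray(n,u,v):
    i,M=cam(n); d=M@np.array([(u-i['cx'])/i['fx'],-(v-i['cy'])/i['fy'],-1]); return i['position'],d
def onz(n,u,v,z):
    p,d=ray(n,u,v); return (p+d*(z-p[2])/d[2]).round(4)
def proj(n,P):
    i,M=cam(n); c=(np.asarray(P)-i['position'])@M
    return np.stack([i['cx']-i['fx']*c[...,0]/c[...,2], i['cy']+i['fy']*c[...,1]/c[...,2]],-1)
def crop(img,x0,y0,x1,y1,s,f):
    cv2.imwrite(f,cv2.resize(img[y0:y1,x0:x1,::-1],None,fx=s,fy=s,interpolation=cv2.INTER_CUBIC))
def pt2(ua,ub):
    A=[];b=[]
    for n,(u,v) in (("top",ua),("side",ub)):
        p,d=ray(n,u,v); d/=np.linalg.norm(d); Q=np.eye(3)-np.outer(d,d); A.append(Q);b.append(Q@p)
    x=np.linalg.lstsq(np.vstack(A),np.hstack(b),rcond=None)[0]; return x.round(4), (np.vstack(A)@x-np.hstack(b)).round(4)
E
python3 - <<'E'
from h import *
t=snapshot("top"); s=snapshot("side")
np.save("t0.npy",t);np.save("s0.npy",s)
a=cv2.resize(t[180:252,190:240],None,fx=6,fy=6,interpolation=cv2.INTER_CUBIC)
crop(t,175,145,415,255,3.3,"pics/tc.png"); crop(s,160,170,330,320,4,"pics/sc.png")
for nm,z,(u,v) in (("L",.063,(215,231)),("M",.057,(276,201)),("S",.062,(362,193)),("slab",.01,(206,178)),("bot",.073,(314,206)),("box",.022,(310,175)),("cast",.03,(160,162))): print(nm,onz("top",u,v,z))
E
```

```text
L [0.3843 0.2808 0.063 ]
M [0.4515 0.1415 0.057 ]
S [ 0.4665 -0.0569  0.062 ]
slab [0.5185 0.3084 0.01  ]
bot [0.4363 0.0572 0.073 ]
box [0.5198 0.0545 0.022 ]
cast [0.555  0.4172 0.03  ]
```

View pics/tc.png

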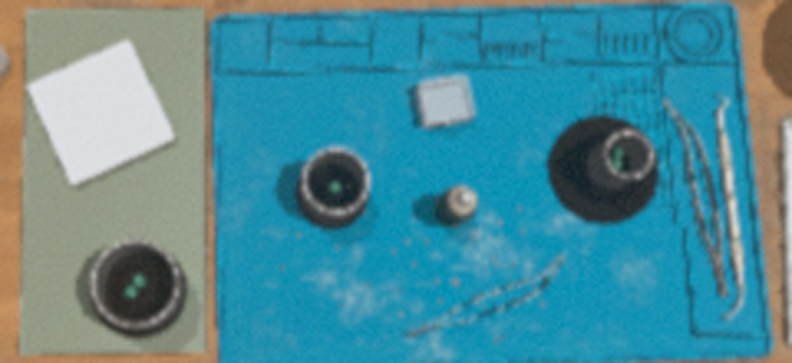

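View pics/sc.png

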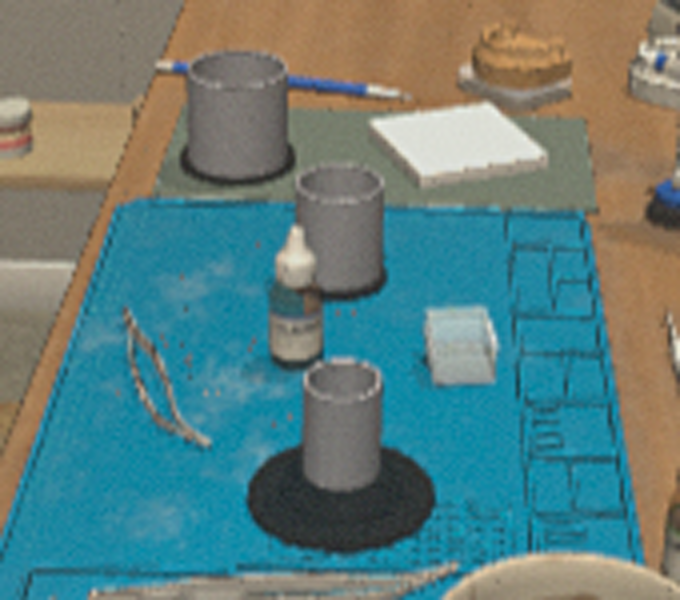

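The top crop shows all three rims, the whole flange of the large former, the slab and the green wax inside the rings. The side crop shows the rims at about (245.6,265), (245,216) and (219.6,187) in full-image pixels. I'll triangulate the rim centres and check them against the known heights.

```bash
python3 - <<'E'
from h import *
T=lambda x,y:((x+.5)/3.3-.5+175,(y+.5)/3.3-.5+145)
S=lambda x,y:((x+.5)/4-.5+160,(y+.5)/4-.5+170)
for n,a,b,z in (("S",(629.5,155),(342.5,381),.062),("M",(335.5,183),(340,186),.057),("L",(138,286),(238.5,70),.063),("formL",(603,169),(342,498),.005),("bottle",(466,197),(296,232),.073),("slab",(102,112),(459,143),.01)):
    print(n,pt2(T(*a),S(*b)),onz("top",*T(*a),z)[:2],onz("side",*S(*b),z)[:2])
# fitted contour of non-blue blob for the big flange in top & side
for n,f,win in (("top","t0.npy",(330,175,385,220)),("side","s0.npy",(215,270,275,312))):
    im=np.load(f);hsv=cv2.cvtColor(im,cv2.COLOR_RGB2HSV);x0,y0,x1,y1=win
    m=((hsv[...,2]<75)&(hsv[...,1]<200)).astype(np.uint8)[y0:y1,x0:x1]
    m=cv2.morphologyEx(m,cv2.MORPH_OPEN,np.ones((3,3)))
    c=max(cv2.findContours(m,0,2)[0],key=cv2.contourArea); h=cv2.convexHull(c)
    e=cv2.fitEllipse(h); u,v=e[0][0]+x0,e[0][1]+y0; print(n,e,u,v,onz(n,u,v,.005))
E
```

```text
S (array([ 0.4695, -0.0643,  0.0641]), array([ 0.0003,  0.    ,  0.    , -0.0003, -0.    , -0.    ])) [ 0.4696 -0.065 ] [ 0.4696 -0.0608]
M (array([0.4547, 0.1408, 0.057 ]), array([ 0.0011,  0.0001,  0.0002, -0.0011, -0.0001, -0.0002])) [0.4535 0.1407] [0.4558 0.1413]
L (array([0.3853, 0.2776, 0.0647]), array([ 0.0018,  0.0003,  0.0002, -0.0018, -0.0003, -0.0002])) [0.3836 0.2775] [0.3866 0.2824]
formL (array([ 0.47  , -0.0629,  0.0039]), array([ 0.0002,  0.    ,  0.    , -0.0002, -0.    , -0.    ])) [ 0.4696 -0.0626] [ 0.4703 -0.0645]
bottle (array([0.44  , 0.053 , 0.0741]), array([ 0.0001,  0.    ,  0.    , -0.0001, -0.    , -0.    ])) [0.44   0.0528] [0.4399 0.0552]
slab (array([0.5182, 0.3098, 0.0082]), array([ 0.0008,  0.0001,  0.0002, -0.0008, -0.0001, -0.0002])) [0.517  0.3095] [0.519  0.3062]
top ((26.99624252319336, 21.2541561126709), (29.797025680541992, 32.22655487060547), 131.6166534423828) 356.99624252319336 196.2541561126709 [ 0.4686 -0.0616  0.005 ]
side ((29.732757568359375, 23.786388397216797), (27.04808235168457, 46.777801513671875), 89.97813415527344) 244.73275756835938 293.7863883972168 [ 0.4696 -0.0635  0.005 ]
```

Each rim's triangulated height is within 2 mm of what the sizes give, and the small ring and the large former share an axis at (0.470,-0.063). First I'll turn the tool to yaw 90°, so that it closes along world x (tool x = world +y, tool y = world +x).

arm_command --plan '[{"grip": -1,"slide": [0,0,0],"spin": -1},{"grip": -1,"slide": [0,0,0],"spin": -1},{"grip": -1,"slide": [0,0,0],"spin": -1},{"grip": -1,"slide": [0,0,0],"spin": -1},{"grip": -1,"slide": [0,0,0],"spin": -1},{"grip": -1,"slide": [0,0,0],"spin": -1},{"grip": -1,"slide": [0,0,0],"spin": -1},{"grip": -1,"slide": [0,0,0],"spin": -1},{"grip": -1,"slide": [0,0,0],"spin": -1},{"grip": -1,"slide": [0,0,0],"spin": -1}]'

```text
time: 1.45
tool_pos: [0.2145, -0.5063, 0.2301]
ee_rot: [-3.141, -0.001, 1.276]
wrist_force: [0.3, -0.7, -0.5]
width: 0.0943
finger_force: 0.0
```

arm_command --plan '[{"grip": -1,"slide": [0,0,0],"spin": -1},{"grip": -1,"slide": [0,0,0],"spin": -1},{"grip": -1,"slide": [0,0,0],"spin": -1},{"grip": -1,"slide": [0,0,0],"spin": -0.4},{"grip": -1,"slide": [0,0,0],"spin": 0}]'

```text
time: 2.08
tool_pos: [0.2146, -0.5064, 0.2303]
ee_rot: [-3.142, -0.0, 1.569]
wrist_force: [0.2, 0.2, -0.1]
width: 0.0942
finger_force: 0.0
```

arm_command --plan '[{"grip": -1,"slide": [0.0886,0.0511,0],"spin": 0},{"grip": -1,"slide": [0.0886,0.0511,0],"spin": 0},{"grip": -1,"slide": [0.0886,0.0511,0],"spin": 0},{"grip": -1,"slide": [0.0886,0.0511,0],"spin": 0},{"grip": -1,"slide": [0.0886,0.0511,0],"spin": 0},{"grip": -1,"slide": [0.0886,0.0511,0],"spin": 0},{"grip": -1,"slide": [0.0886,0.0511,0],"spin": 0},{"grip": -1,"slide": [0.0886,0.0511,0],"spin": 0},{"grip": -1,"slide": [0.0886,0.0511,0],"spin": 0},{"grip": -1,"slide": [0.0886,0.0511,0],"spin": 0}]'

```text
time: 3.32
tool_pos: [0.471, -0.062, 0.2307]
ee_rot: [3.141, 0.0, 1.569]
wrist_force: [0.5, -0.6, -0.2]
width: 0.0939
finger_force: 0.0
```

arm_command --plan '[{"grip": -1,"slide": [0,0,0.08],"spin": 0},{"grip": -1,"slide": [0,0,0.08],"spin": 0},{"grip": -1,"slide": [0,0,0.04],"spin": 0},{"grip": -1,"slide": [0,0,0],"spin": 0},{"grip": -1,"slide": [0,0,0],"spin": 0}]'

```text
time: 3.95
tool_pos: [0.4711, -0.0638, 0.1317]
ee_rot: [3.14, 0.001, 1.57]
wrist_force: [-0.3, 0.0, 0.0]
width: 0.094
finger_force: 0.0
```

```bash
python3 - <<'E'
from h import *
t=snapshot("top"); s=snapshot("side")
o=sensors.get_obs(); print(o['tool_pos'],proj("side",o['tool_pos']+[0,0,-.006]),proj("top",o['tool_pos']))
crop(s,170,140,330,320,3.3,"pics/s1.png")
E
```

```text
[ 0.47131922 -0.06391532  0.13213975] [246.60054301 232.31146156] [374.93531605 184.79529135]
```

View pics/s1.png

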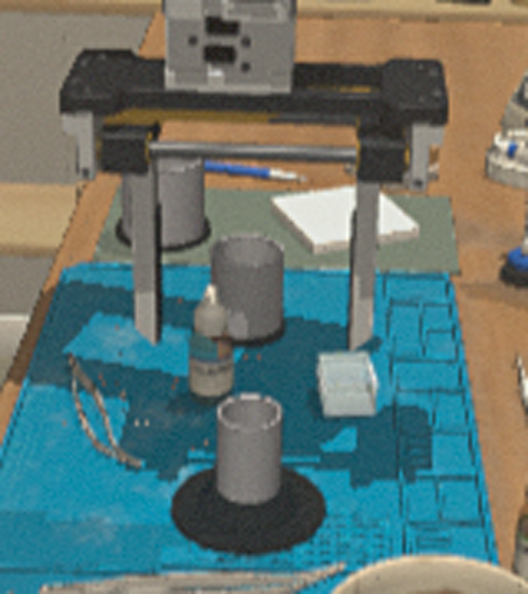

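The side view shows the open fingers straddling the column over the small ring. Their centre is at about column 247.6, against 245.6 for the ring. I'll go down and grip.

arm_command --plan '[{"grip": -1,"slide": [0,-0.003,0.05],"spin": 0},{"grip": -1,"slide": [0.001,0,0.05],"spin": 0},{"grip": -1,"slide": [0,0,0.04],"spin": 0},{"grip": -1,"slide": [0,0,0.022],"spin": 0},{"grip": -1,"slide": [0,0,0],"spin": 0},{"grip": 1,"slide": [0,0,0],"spin": 0},{"grip": 1,"slide": [0,0,0],"spin": 0},{"grip": 1,"slide": [0,0,0],"spin": 0},{"grip": 1,"slide": [0,0,0],"spin": 0},{"grip": 1,"slide": [0,0,0],"spin": 0}]'

```text
time: 5.3
tool_pos: [0.4689, -0.0631, 0.0495]
ee_rot: [3.141, 0.0, 1.57]
wrist_force: [0.2, 0.1, -0.7]
width: 0.0473
finger_force: 0.0
```

arm_command --plan '[{"grip": 1,"slide": [0,0,0],"spin": 0},{"grip": 1,"slide": [0,0,0],"spin": 0},{"grip": 1,"slide": [0,0,0],"spin": 0},{"grip": 1,"slide": [0,0,0],"spin": 0}]'

```text
time: 5.8
tool_pos: [0.4689, -0.0631, 0.0495]
ee_rot: [3.141, 0.0, 1.57]
wrist_force: [-0.5, -0.5, -0.3]
width: 0.0329
finger_force: 30.0
```

arm_command --plan '[{"grip": 1,"slide": [0,0,-0.03],"spin": 0},{"grip": 1,"slide": [0,0,-0.06],"spin": 0},{"grip": 1,"slide": [0,0,-0.08],"spin": 0},{"grip": 1,"slide": [0,0,-0.08],"spin": 0},{"grip": 1,"slide": [0,0,-0.03],"spin": 0},{"grip": 1,"slide": [0.05,0.006,0],"spin": 0},{"grip": 1,"slide": [0.09,0.012,0],"spin": 0},{"grip": 1,"slide": [0.09,0.012,0],"spin": 0},{"grip": 1,"slide": [0.09,0.012,0],"spin": 0},{"grip": 1,"slide": [0.09,0.012,0],"spin": 0}]'

```text
time: 7.05
tool_pos: [0.4955, 0.1432, 0.1885]
ee_rot: [-3.14, 0.001, 1.57]
wrist_force: [-0.5, 0.1, -1.3]
width: 0.0329
finger_force: 30.0
```

arm_command --plan '[{"grip": 1,"slide": [0.09,0.012,0],"spin": 0},{"grip": 1,"slide": [0.09,0.012,0],"spin": 0},{"grip": 1,"slide": [0.09,0.012,0],"spin": 0},{"grip": 1,"slide": [0.065,0.009,0],"spin": 0},{"grip": 1,"slide": [0,0,0.06],"spin": 0},{"grip": 1,"slide": [0,0,0.06],"spin": 0},{"grip": 1,"slide": [0,0,0.06],"spin": 0},{"grip": 1,"slide": [0,0,0.04],"spin": 0},{"grip": 1,"slide": [0,0,0.02],"spin": 0},{"grip": 1,"slide": [0,0,0],"spin": 0}]'

```text
time: 8.3
tool_pos: [0.5179, 0.309, 0.0683]
ee_rot: [-3.139, 0.001, 1.57]
wrist_force: [0.2, -0.1, -0.4]
width: 0.0329
finger_force: 30.0
```

arm_command --plan '[{"grip": 1,"slide": [0,0,0.02],"spin": 0},{"grip": 1,"slide": [0,0,0.01],"spin": 0},{"grip": 1,"slide": [0,0,0.008],"spin": 0},{"grip": 1,"slide": [0,0,0.004],"spin": 0},{"grip": 1,"slide": [0,0,0.002],"spin": 0},{"grip": 1,"slide": [0,0,0],"spin": 0},{"grip": 1,"slide": [0,0,0],"spin": 0}]'

```text
time: 9.18
tool_pos: [0.5187, 0.3094, 0.0477]
ee_rot: [3.141, -0.0, 1.57]
wrist_force: [-0.0, -0.8, 0.0]
width: 0.0328
finger_force: 30.0
```

arm_command --plan '[{"grip": 1,"slide": [0,0,0.002],"spin": 0},{"grip": 1,"slide": [0,0,0],"spin": 0},{"grip": 1,"slide": [0,0,0],"spin": 0}]'

```text
time: 9.55
tool_pos: [0.5186, 0.3094, 0.0464]
ee_rot: [-3.142, 0.0, 1.57]
wrist_force: [-0.1, -0.6, -0.3]
width: 0.033
finger_force: 30.0
```

arm_command --plan '[{"grip": 1,"slide": [0,0,0.002],"spin": 0},{"grip": 1,"slide": [0,0,0.002],"spin": 0},{"grip": 1,"slide": [0,0,0.001],"spin": 0},{"grip": 1,"slide": [0,0,0],"spin": 0}]'

```text
time: 10.05
tool_pos: [0.5186, 0.3094, 0.0438]
ee_rot: [-3.141, 0.0, 1.57]
wrist_force: [0.0, -0.2, 0.1]
width: 0.0327
finger_force: 30.0
```

arm_command --plan '[{"grip": 1,"slide": [0,0,0.002],"spin": 0},{"grip": 1,"slide": [0,0,0],"spin": 0}]'

```text
time: 10.3
tool_pos: [0.5186, 0.3093, 0.0428]
ee_rot: [-3.141, 0.0, 1.57]
wrist_force: [-0.3, -0.4, -0.2]
width: 0.0328
finger_force: 30.0
```

arm_command --plan '[{"grip": 1,"slide": [0,0,0.002],"spin": 0},{"grip": 1,"slide": [0,0,0],"spin": 0}]'

```text
time: 10.55
tool_pos: [0.5187, 0.3094, 0.0425]
ee_rot: [3.141, -0.0, 1.57]
wrist_force: [-0.8, -0.3, 2.0]
width: 0.0328
finger_force: 30.0
```

arm_command --plan '[{"grip": 1,"slide": [0,0,0.002],"spin": 0},{"grip": 1,"slide": [0,0,0],"spin": 0}]'

```text
time: 10.8
tool_pos: [0.5187, 0.3094, 0.0424]
ee_rot: [3.141, -0.0, 1.57]
wrist_force: [-2.5, -2.0, 5.7]
width: 0.0326
finger_force: 30.0
```

Contact came at TCP z 0.0425, as predicted from the lift height. Next I release and rise, then go to the large ring at (0.385,0.278).

arm_command --plan '[{"grip": 1,"slide": [0,0,-0.003],"spin": 0},{"grip": -1,"slide": [0,0,0],"spin": 0},{"grip": -1,"slide": [0,0,0],"spin": 0},{"grip": -1,"slide": [0,0,0],"spin": 0},{"grip": -1,"slide": [0,0,0],"spin": 0},{"grip": -1,"slide": [0,0,0],"spin": 0},{"grip": -1,"slide": [0,0,0],"spin": 0},{"grip": -1,"slide": [0,0,-0.06],"spin": 0},{"grip": -1,"slide": [0,0,-0.1],"spin": 0},{"grip": -1,"slide": [0,0,-0.1],"spin": 0}]'

```text
time: 12.05
tool_pos: [0.5183, 0.3092, 0.1734]
ee_rot: [-3.141, 0.0, 1.57]
wrist_force: [0.9, 0.0, 0.0]
width: 0.0939
finger_force: 0.0
```

arm_command --plan '[{"grip": -1,"slide": [-0.021,-0.089,0],"spin": 0},{"grip": -1,"slide": [-0.021,-0.089,0],"spin": 0},{"grip": -1,"slide": [-0.021,-0.089,0],"spin": 0},{"grip": -1,"slide": [0,0,0],"spin": 0},{"grip": -1,"slide": [0,0,0],"spin": 0}]'

```text
time: 12.68
tool_pos: [0.3858, 0.2782, 0.173]
ee_rot: [3.14, -0.001, 1.57]
wrist_force: [0.7, 0.4, -0.2]
width: 0.0939
finger_force: 0.0
```

```bash
python3 - <<'E'
from h import *
t=snapshot("top"); s=snapshot("side")
crop(s,170,110,330,320,2.8,"pics/s2.png")
E
```

```text
(no output)
```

View pics/s2.png

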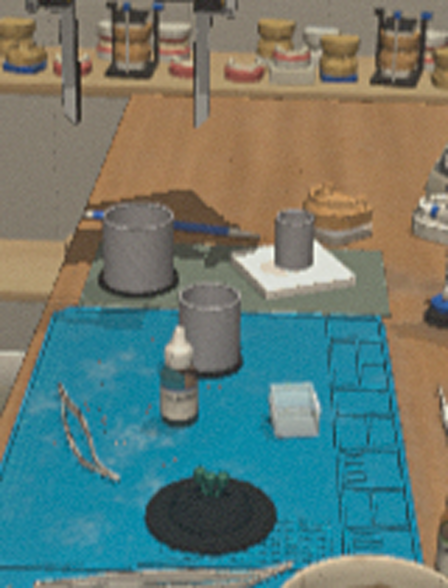

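The side view shows the small ring upright on the slab, the large former empty with its wax crowns unharmed, and the fingers above the large ring. I'll descend and grip the large ring.

arm_command --plan '[{"grip": -1,"slide": [0,0,0.08],"spin": 0},{"grip": -1,"slide": [0,0,0.08],"spin": 0},{"grip": -1,"slide": [0,0,0.06],"spin": 0},{"grip": -1,"slide": [0,0,0.024],"spin": 0},{"grip": -1,"slide": [0,0,0],"spin": 0},{"grip": 1,"slide": [0,0,0],"spin": 0},{"grip": 1,"slide": [0,0,0],"spin": 0},{"grip": 1,"slide": [0,0,0],"spin": 0},{"grip": 1,"slide": [0,0,0],"spin": 0},{"grip": 1,"slide": [0,0,0],"spin": 0}]'

```text
time: 14.02
tool_pos: [0.3855, 0.2781, 0.0511]
ee_rot: [3.14, -0.0, 1.57]
wrist_force: [0.6, -0.1, 2.8]
width: 0.0597
finger_force: 30.0
```

arm_command --plan '[{"grip": 1,"slide": [0,0,0],"spin": 0},{"grip": 1,"slide": [0,0,0],"spin": 0}]'

```text
time: 14.28
tool_pos: [0.3855, 0.2781, 0.051]
ee_rot: [3.141, -0.0, 1.57]
wrist_force: [0.6, 0.1, 4.2]
width: 0.06
finger_force: 30.0
```

arm_command --plan '[{"grip": 1,"slide": [0,0,-0.02],"spin": 0},{"grip": 1,"slide": [0,0,-0.04],"spin": 0},{"grip": 1,"slide": [0,0,-0.08],"spin": 0},{"grip": 1,"slide": [0,0,-0.1],"spin": 0},{"grip": 1,"slide": [0,0,-0.06],"spin": 0},{"grip": 1,"slide": [-0.05,0.0124,0],"spin": 0},{"grip": 1,"slide": [-0.08,0.0198,0],"spin": 0},{"grip": 1,"slide": [-0.08,0.0198,0],"spin": 0},{"grip": 1,"slide": [-0.08,0.0198,0],"spin": 0},{"grip": 1,"slide": [-0.08,0.0198,0],"spin": 0}]'

```text
time: 15.52
tool_pos: [0.4303, 0.0917, 0.2]
ee_rot: [-3.14, -0.0, 1.57]
wrist_force: [-0.1, -0.7, -1.8]
width: 0.0601
finger_force: 30.0
```

arm_command --plan '[{"grip": 1,"slide": [-0.08,0.0198,0],"spin": 0},{"grip": 1,"slide": [-0.08,0.0198,0],"spin": 0},{"grip": 1,"slide": [-0.08,0.0198,0],"spin": 0},{"grip": 1,"slide": [-0.072,0.0178,0],"spin": 0},{"grip": 1,"slide": [0,0,0.04],"spin": 0},{"grip": 1,"slide": [0,0,0.06],"spin": 0},{"grip": 1,"slide": [0,0,0.06],"spin": 0},{"grip": 1,"slide": [0,0,0],"spin": 0},{"grip": 1,"slide": [0,0,0],"spin": 0}]'

```text
time: 16.65
tool_pos: [0.4697, -0.0631, 0.1214]
ee_rot: [3.141, 0.0, 1.57]
wrist_force: [-1.3, 0.2, -1.0]
width: 0.0598
finger_force: 30.0
```

```bash
python3 - <<'E'
from h import *
t=snapshot("top"); s=snapshot("side")
o=sensors.get_obs(); p=o['tool_pos']; print(p)
print("exp ring bottom c side",proj("side",p-[0,0,.046]),"flange exp",proj("side",[.4700,-.063,.005]))
crop(s,200,180,300,315,4,"pics/s3.png"); np.save("s3.npy",s)
E
```

```text
[ 0.47026328 -0.06326592  0.12221791]
exp ring bottom c side [245.62653154 258.39417468] flange exp [245.00548788 293.63464184]
```

View pics/s3.png

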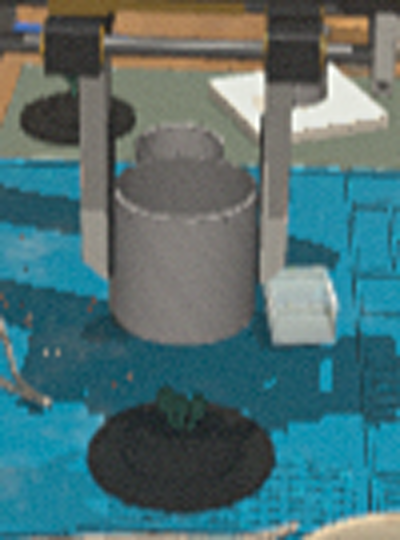

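The side view shows the large ring held level, its bottom edge spanning columns 227.5-263.7, with the flange below at 222-268.5. Both are centred on column 245.5. Now a depth check from the front edges.

```bash
python3 - <<'E'
from h import *
p=sensors.get_obs()['tool_pos']
a=np.linspace(0,2*np.pi,200); C=np.c_[np.cos(a),np.sin(a),0*a]
for nm,c,r in (("ring bottom",p-[0,0,.046],.03),("ring top",p+[0,0,.012],.03),("flange top",[.47,-.063,.005],.041),("flange bot",[.47,-.063,.0],.041)):
    q=proj("side",np.array(c)+r*C); q=(q-[200,180]+.5)*4-.5; print(nm,q.min(0).round(1),q.max(0).round(1))
E
```

```text
ring bottom [112.8 279.8] [255.1 352.9]
ring top [112.4 160.3] [258.8 226.9]
flange top [ 87.5 403.8] [275.3 513.2]
flange bot [ 87.6 413.1] [275. 523.]
```

The offsets from prediction are the same for ring and flange, so they are aligned within about 2 mm, well inside the cone's capture range. I'll lower the ring gently.

arm_command --plan '[{"grip": 1,"slide": [0,0,0.03],"spin": 0},{"grip": 1,"slide": [0,0,0.04],"spin": 0},{"grip": 1,"slide": [0,0,0.02],"spin": 0},{"grip": 1,"slide": [0,0,0.01],"spin": 0},{"grip": 1,"slide": [0,0,0.01],"spin": 0},{"grip": 1,"slide": [0,0,0.006],"spin": 0},{"grip": 1,"slide": [0,0,0.006],"spin": 0},{"grip": 1,"slide": [0,0,0],"spin": 0},{"grip": 1,"slide": [0,0,0],"spin": 0}]'

```text
time: 17.88
tool_pos: [0.4694, -0.0632, 0.0597]
ee_rot: [3.141, 0.0, 1.57]
wrist_force: [-0.2, -0.4, -1.7]
width: 0.0598
finger_force: 30.0
```

arm_command --plan '[{"grip": 1,"slide": [0,0,0.004],"spin": 0},{"grip": 1,"slide": [0,0,0.004],"spin": 0},{"grip": 1,"slide": [0,0,0],"spin": 0}]'

```text
time: 18.25
tool_pos: [0.4691, -0.0631, 0.0552]
ee_rot: [-3.141, -0.0, 1.57]
wrist_force: [-0.3, -0.1, -0.8]
width: 0.06
finger_force: 30.0
```

arm_command --plan '[{"grip": 1,"slide": [0,0,0.002],"spin": 0},{"grip": 1,"slide": [0,0,0.002],"spin": 0},{"grip": 1,"slide": [0,0,0],"spin": 0}]'

```text
time: 18.62
tool_pos: [0.4692, -0.0631, 0.0534]
ee_rot: [-3.141, 0.0, 1.57]
wrist_force: [0.5, -0.2, -1.2]
width: 0.0601
finger_force: 30.0
```

arm_command --plan '[{"grip": 1,"slide": [0,0,0.002],"spin": 0},{"grip": 1,"slide": [0,0,0],"spin": 0}]'

```text
time: 18.88
tool_pos: [0.4692, -0.0631, 0.0524]
ee_rot: [-3.141, 0.0, 1.57]
wrist_force: [-0.0, 1.5, -1.1]
width: 0.0599
finger_force: 30.0
```

arm_command --plan '[{"grip": 1,"slide": [0,0,0.002],"spin": 0},{"grip": 1,"slide": [0,0,0],"spin": 0}]'

```text
time: 19.12
tool_pos: [0.4692, -0.0631, 0.0514]
ee_rot: [-3.141, 0.0, 1.57]
wrist_force: [-0.2, 0.0, -1.5]
width: 0.06
finger_force: 30.0
```

arm_command --plan '[{"grip": 1,"slide": [0,0,0.002],"spin": 0},{"grip": 1,"slide": [0,0,0],"spin": 0}]'

```text
time: 19.38
tool_pos: [0.4694, -0.0631, 0.0511]
ee_rot: [3.141, 0.0, 1.57]
wrist_force: [-2.1, -0.0, 2.7]
width: 0.06
finger_force: 30.0
```

arm_command --plan '[{"grip": 1,"slide": [0,0,0.001],"spin": 0},{"grip": 1,"slide": [0,0,0],"spin": 0}]'

```text
time: 19.62
tool_pos: [0.4694, -0.0632, 0.051]
ee_rot: [3.141, 0.0, 1.57]
wrist_force: [-3.7, -0.2, 6.2]
width: 0.06
finger_force: 30.0
```

Contact came at 0.051, so the large ring is seated. Now I release, rise and move over to the medium ring.

arm_command --plan '[{"grip": 1,"slide": [0,0,-0.003],"spin": 0},{"grip": -1,"slide": [0,0,0],"spin": 0},{"grip": -1,"slide": [0,0,0],"spin": 0},{"grip": -1,"slide": [0,0,0],"spin": 0},{"grip": -1,"slide": [0,0,0],"spin": 0},{"grip": -1,"slide": [0,0,0],"spin": 0},{"grip": -1,"slide": [0,0,-0.06],"spin": 0},{"grip": -1,"slide": [0,0,-0.1],"spin": 0},{"grip": -1,"slide": [0,0,-0.1],"spin": 0}]'

```text
time: 20.75
tool_pos: [0.4689, -0.063, 0.1825]
ee_rot: [-3.141, -0.0, 1.57]
wrist_force: [1.1, -1.1, 0.9]
width: 0.094
finger_force: 0.0
```

arm_command --plan '[{"grip": -1,"slide": [0.102,-0.007,0],"spin": 0},{"grip": -1,"slide": [0.102,-0.007,0],"spin": 0},{"grip": -1,"slide": [0.102,-0.007,0],"spin": 0},{"grip": -1,"slide": [0.102,-0.007,0],"spin": 0},{"grip": -1,"slide": [0,0,0],"spin": 0},{"grip": -1,"slide": [0,0,0],"spin": 0}]'

```text
time: 21.5
tool_pos: [0.4554, 0.1406, 0.1813]
ee_rot: [-3.142, 0.001, 1.571]
wrist_force: [0.1, -0.5, -0.4]
width: 0.0944
finger_force: 0.0
```

```bash
python3 - <<'E'
from h import *
s=snapshot("side"); np.save("s4.npy",s)
crop(s,170,160,310,320,3.7,"pics/s4.png")
a=np.linspace(0,2*np.pi,200); C=np.c_[np.cos(a),np.sin(a),0*a]
for nm,c,r in (("M ring top",[.4547,.141,.057],.0235),("formM flange",[.385,.278,.005],.035)):
    q=proj("side",np.array(c)+r*C); q=(q-[170,160]+.5)*3.7-.5; print(nm,q.min(0).round(1),q.max(0).round(1))
E
```

```text
M ring top [234.  191.7] [316.9 227.5]
formM flange [127.3 164.7] [235.1 210. ]
```

View pics/s4.png

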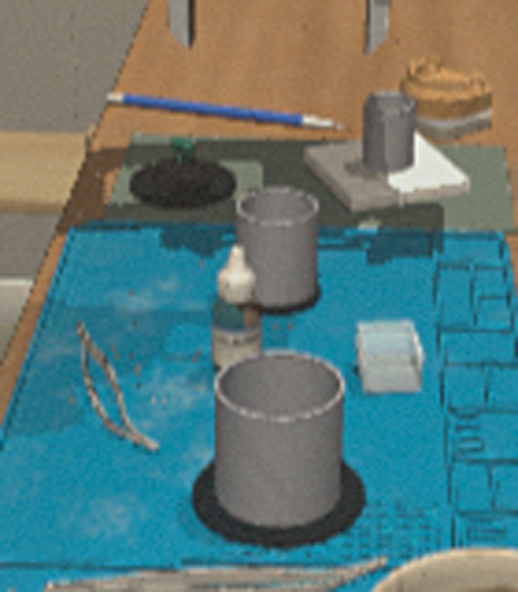

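The large ring is fully down on its flange. The medium ring's rim spans crop columns 236-320, close to the predicted 234-317. I'll descend and grip the medium ring.

arm_command --plan '[{"grip": -1,"slide": [0,0,0.08],"spin": 0},{"grip": -1,"slide": [0,0,0.08],"spin": 0},{"grip": -1,"slide": [0,0,0.08],"spin": 0},{"grip": -1,"slide": [0,0,0.03],"spin": 0},{"grip": -1,"slide": [0,0,0],"spin": 0},{"grip": 1,"slide": [0,0,0],"spin": 0},{"grip": 1,"slide": [0,0,0],"spin": 0},{"grip": 1,"slide": [0,0,0],"spin": 0},{"grip": 1,"slide": [0,0,0],"spin": 0},{"grip": 1,"slide": [0,0,0],"spin": 0}]'

```text
time: 22.8
tool_pos: [0.4554, 0.141, 0.0466]
ee_rot: [3.141, 0.0, 1.57]
wrist_force: [-1.2, -0.3, 0.5]
width: 0.0474
finger_force: 17.0
```

arm_command --plan '[{"grip": 1,"slide": [0,0,0],"spin": 0},{"grip": 1,"slide": [0,0,0],"spin": 0},{"grip": 1,"slide": [0,0,0],"spin": 0}]'

```text
time: 23.18
tool_pos: [0.4554, 0.141, 0.0466]
ee_rot: [3.142, -0.0, 1.57]
wrist_force: [-0.3, 0.4, 1.4]
width: 0.047
finger_force: 30.0
```

arm_command --plan '[{"grip": 1,"slide": [0,0,-0.02],"spin": 0},{"grip": 1,"slide": [0,0,-0.06],"spin": 0},{"grip": 1,"slide": [0,0,-0.1],"spin": 0},{"grip": 1,"slide": [0,0,-0.08],"spin": 0},{"grip": 1,"slide": [0,0,0],"spin": 0}]'

```text
time: 23.8
tool_pos: [0.4576, 0.1413, 0.1807]
ee_rot: [3.133, -0.001, 1.57]
wrist_force: [-1.1, 0.2, -1.3]
width: 0.0471
finger_force: 30.0
```

```bash
python3 - <<'E'
from h import *
t=snapshot("top"); np.save("t5.npy",t); s=snapshot("side"); np.save("s5.npy",s)
A=cv2.resize(t[140:260,170:420],None,fx=3,fy=3,interpolation=cv2.INTER_CUBIC)
B=cv2.resize(s[190:250,190:340],None,fx=5,fy=5,interpolation=cv2.INTER_CUBIC)[:235]
cv2.imwrite("pics/t5.png",np.vstack([A,B])[:,:,::-1])
E
```

```text
(no output)
```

View pics/t5.png

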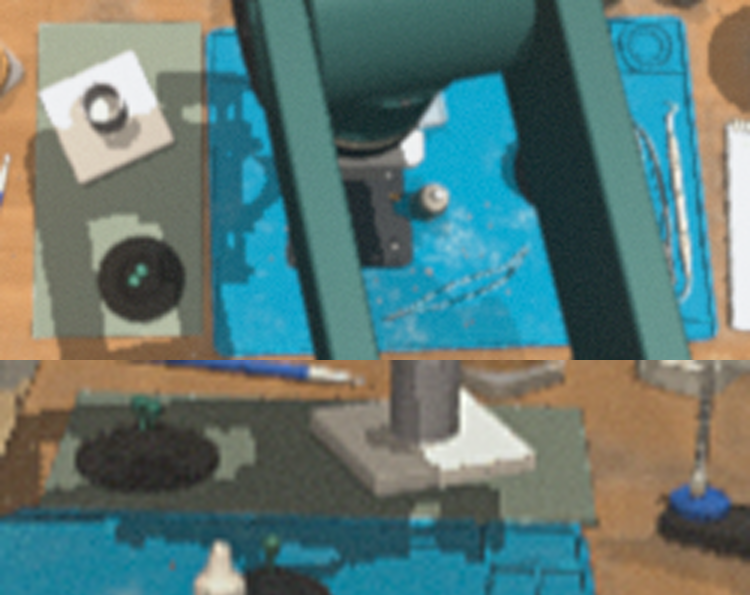

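The composite shows the medium former bare, at about (217,233) in the top image and (219.5,209) in the side image, with the small ring upright on the slab. Next I fit its flange.

```bash
python3 - <<'E'
from h import *
for n,f,win in (("top","t5.npy",(198,213,238,252)),("side","s5.npy",(203,200,236,220))):
    im=np.load(f);x0,y0,x1,y1=win
    m=(im.max(2)<62).astype(np.uint8)[y0:y1,x0:x1]
    m=cv2.morphologyEx(m,cv2.MORPH_OPEN,np.ones((3,3)))
    h=cv2.convexHull(max(cv2.findContours(m,0,1)[0],key=cv2.contourArea))
    e=cv2.fitEllipse(h); u,v=e[0][0]+x0,e[0][1]+y0; print(n,e,u,v,onz(n,u,v,.005)); 
    print(pt2((u,v),(219.4,209.2)) if n=="top" else "")
E
```

```text
top ((19.42121696472168, 19.50665855407715), (25.585058212280273, 26.492557525634766), 63.40174102783203) 217.42121696472168 232.50665855407715 [0.3852 0.2806 0.005 ]
(array([0.3858, 0.2806, 0.0061]), array([ 0.0007,  0.0001,  0.0001, -0.0007, -0.0001, -0.0001]))
side ((16.070070266723633, 9.559365272521973), (13.535239219665527, 27.584924697875977), 88.14260864257812) 219.07007026672363 209.55936527252197 [0.3857 0.2811 0.005 ]
```

arm_command --plan '[{"grip": 1,"slide": [0.0698,-0.035,0],"spin": 0},{"grip": 1,"slide": [0.0698,-0.035,0],"spin": 0},{"grip": 1,"slide": [0.0698,-0.035,0],"spin": 0},{"grip": 1,"slide": [0.0698,-0.035,0],"spin": 0},{"grip": 1,"slide": [0,0,0.06],"spin": 0},{"grip": 1,"slide": [0,0,0.06],"spin": 0},{"grip": 1,"slide": [0,0,0.03],"spin": 0},{"grip": 1,"slide": [0,0,0],"spin": 0},{"grip": 1,"slide": [0,0,0],"spin": 0}]'

```text
time: 25.02
tool_pos: [0.3861, 0.2807, 0.1022]
ee_rot: [3.14, -0.001, 1.57]
wrist_force: [0.3, 0.2, -1.5]
width: 0.0472
finger_force: 30.0
```

```bash
python3 - <<'E'
from h import *
s=snapshot("side"); p=sensors.get_obs()['tool_pos']; print(p)
crop(s,190,130,300,260,4.5,"pics/s6.png")
a=np.linspace(0,2*np.pi,200); C=np.c_[np.cos(a),np.sin(a),0*a]
for nm,c,r in (("ring bottom",p-[0,0,.0416],.0235),("ring top",p+[0,0,.0104],.0235),("formM flange",[.3855,.2806,.005],.035)):
    q=proj("side",np.array(c)+r*C); q=(q-[190,130]+.5)*4.5-.5; print(nm,q.min(0).round(1),q.max(0).round(1))
E
```

```text
[0.38629638 0.28085011 0.10261211]
ring bottom [ 87.7 246.8] [177.3 280.7]
ring top [ 85.8 155.1] [177. 186.]
formM flange [ 66.5 333.5] [197.4 388.3]
```

View pics/s6.png

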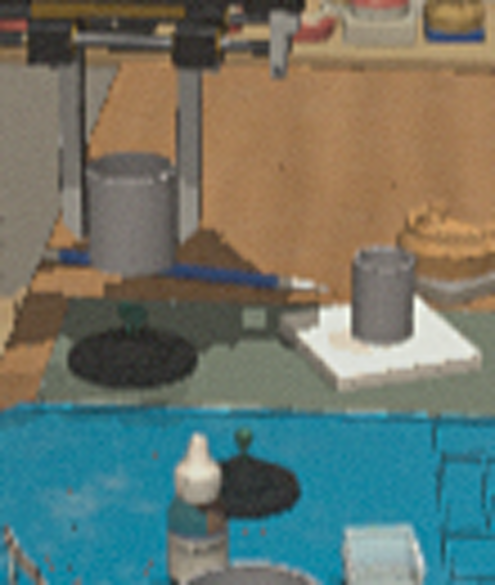

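Ring (columns 88-178), flange (69-198) and wax are all centred at about 133 in the crop, so they are aligned. Lowering now.

arm_command --plan '[{"grip": 1,"slide": [0,0,0.03],"spin": 0},{"grip": 1,"slide": [0,0,0.03],"spin": 0},{"grip": 1,"slide": [0,0,0.015],"spin": 0},{"grip": 1,"slide": [0,0,0.01],"spin": 0},{"grip": 1,"slide": [0,0,0.006],"spin": 0},{"grip": 1,"slide": [0,0,0.006],"spin": 0},{"grip": 1,"slide": [0,0,0],"spin": 0},{"grip": 1,"slide": [0,0,0],"spin": 0}]'

```text
time: 26.08
tool_pos: [0.3857, 0.2807, 0.0532]
ee_rot: [3.141, -0.0, 1.57]
wrist_force: [-0.3, -0.2, -0.9]
width: 0.0471
finger_force: 30.0
```

arm_command --plan '[{"grip": 1,"slide": [0,0,0.003],"spin": 0},{"grip": 1,"slide": [0,0,0.002],"spin": 0},{"grip": 1,"slide": [0,0,0],"spin": 0}]'

```text
time: 26.45
tool_pos: [0.3854, 0.2805, 0.0503]
ee_rot: [-3.141, 0.0, 1.57]
wrist_force: [-0.7, 0.4, -0.7]
width: 0.0471
finger_force: 30.0
```

arm_command --plan '[{"grip": 1,"slide": [0,0,0.002],"spin": 0},{"grip": 1,"slide": [0,0,0.002],"spin": 0},{"grip": 1,"slide": [0,0,0],"spin": 0}]'

```text
time: 26.82
tool_pos: [0.3856, 0.2808, 0.0485]
ee_rot: [3.141, -0.001, 1.57]
wrist_force: [0.1, 0.9, -0.9]
width: 0.047
finger_force: 30.0
```

arm_command --plan '[{"grip": 1,"slide": [0,0,0.002],"spin": 0},{"grip": 1,"slide": [0,0,0.001],"spin": 0},{"grip": 1,"slide": [0,0,0],"spin": 0}]'

```text
time: 27.2
tool_pos: [0.3855, 0.2806, 0.0469]
ee_rot: [-3.142, 0.0, 1.57]
wrist_force: [0.7, 1.6, -1.2]
width: 0.0473
finger_force: 30.0
```

arm_command --plan '[{"grip": 1,"slide": [0,0,0.002],"spin": 0},{"grip": 1,"slide": [0,0,0],"spin": 0}]'

```text
time: 27.45
tool_pos: [0.3855, 0.2806, 0.0466]
ee_rot: [3.141, 0.0, 1.57]
wrist_force: [-2.1, 0.8, 4.5]
width: 0.0473
finger_force: 30.0
```

The medium ring seated at 0.0466, the same height at which it was picked up. Now I release it and go back for the small ring.

arm_command --plan '[{"grip": 1,"slide": [0,0,-0.002],"spin": 0},{"grip": -1,"slide": [0,0,0],"spin": 0},{"grip": -1,"slide": [0,0,0],"spin": 0},{"grip": -1,"slide": [0,0,0],"spin": 0},{"grip": -1,"slide": [0,0,0],"spin": 0},{"grip": -1,"slide": [0,0,0],"spin": 0},{"grip": -1,"slide": [0,0,-0.06],"spin": 0},{"grip": -1,"slide": [0,0,-0.1],"spin": 0},{"grip": -1,"slide": [0,0,-0.1],"spin": 0}]'

```text
time: 28.58
tool_pos: [0.3852, 0.2804, 0.178]
ee_rot: [-3.141, 0.0, 1.57]
wrist_force: [1.0, 1.2, -0.7]
width: 0.0938
finger_force: 0.0
```

arm_command --plan '[{"grip": -1,"slide": [0.0192,0.0888,0],"spin": 0},{"grip": -1,"slide": [0.0192,0.0888,0],"spin": 0},{"grip": -1,"slide": [0.0192,0.0888,0],"spin": 0},{"grip": -1,"slide": [0,0,0.08],"spin": 0},{"grip": -1,"slide": [0,0,0.08],"spin": 0},{"grip": -1,"slide": [0,0,0.06],"spin": 0},{"grip": -1,"slide": [0,0,0],"spin": 0},{"grip": -1,"slide": [0,0,0],"spin": 0}]'

```text
time: 29.58
tool_pos: [0.5195, 0.3097, 0.0684]
ee_rot: [3.14, -0.001, 1.57]
wrist_force: [-0.7, -0.0, 0.4]
width: 0.0942
finger_force: 0.0
```

arm_command --plan '[{"grip": -1,"slide": [0,-0.001,0.03],"spin": 0},{"grip": -1,"slide": [0,0,0.021],"spin": 0},{"grip": -1,"slide": [0,0,0],"spin": 0},{"grip": 1,"slide": [0,0,0],"spin": 0},{"grip": 1,"slide": [0,0,0],"spin": 0},{"grip": 1,"slide": [0,0,0],"spin": 0},{"grip": 1,"slide": [0,0,0],"spin": 0},{"grip": 1,"slide": [0,0,0],"spin": 0},{"grip": 1,"slide": [0,0,0],"spin": 0},{"grip": 1,"slide": [0,0,0],"spin": 0}]'

```text
time: 30.82
tool_pos: [0.5182, 0.3093, 0.0415]
ee_rot: [3.141, 0.0, 1.57]
wrist_force: [-0.6, -0.2, -0.3]
width: 0.033
finger_force: 30.0
```

```bash
python3 - <<'E'
from h import *
t=snapshot("top"); np.save("t7.npy",t); s=snapshot("side"); np.save("s7.npy",s); print(sensors.get_obs()['tool_pos'],sensors.get_obs()['width'],sensors.get_obs()['finger_force'])
A=cv2.resize(t[140:260,170:350],None,fx=3,fy=3,interpolation=cv2.INTER_CUBIC)
B=cv2.resize(s[180:270,190:280],None,fx=6,fy=6,interpolation=cv2.INTER_CUBIC)[:225*2]
B=cv2.resize(s[190:235,190:280],None,fx=5,fy=5,interpolation=cv2.INTER_CUBIC)
B=np.hstack([B,np.zeros((225,90,3),np.uint8)])
cv2.imwrite("pics/t7.png",np.vstack([A,B])[:,:,::-1])
E
```

```text
[0.51823925 0.30927191 0.0414701 ] 0.03275462754329555 29.999813782051206
```

View pics/t7.png

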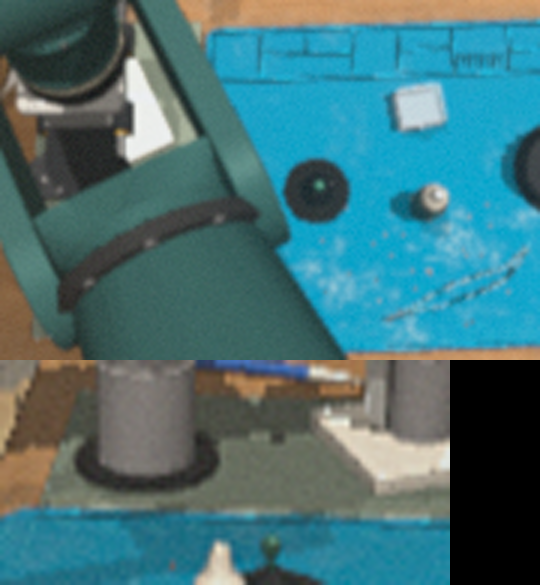

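The top view shows the small former bare, centred at about (275.5,203), and the medium ring sits level on its flange. Next I fit the small former's disc.

```bash
python3 - <<'E'
from h import *
for n,f,win,k in (("top","t7.npy",(258,186,294,220),0),("side","s7.npy",(234,220,262,250),1)):
    im=np.load(f).astype(int);x0,y0,x1,y1=win
    m=(im[...,2]<90).astype(np.uint8)[y0:y1,x0:x1]
    m=cv2.morphologyEx(m,cv2.MORPH_OPEN,np.ones((3,3)))
    h=cv2.convexHull(max(cv2.findContours(m,0,1)[0],key=cv2.contourArea))
    e=cv2.fitEllipse(h); u,v=e[0][0]+x0,e[0][1]+y0; print(n,e,u,v,onz(n,u,v,.005),h[:,0].min(0)+[x0,y0],h[:,0].max(0)+[x0,y0])
print(onz("top",(317.5)/3-.5+170,(191)/3-.5+140,.004))
E
```

```text
top ((17.076562881469727, 17.257404327392578), (19.946786880493164, 20.466129302978516), 84.58946228027344) 275.0765628814697 203.25740432739258 [0.4541 0.1402 0.005 ] [265 194] [285 213]
side ((10.474761962890625, 19.91811180114746), (17.877687454223633, 21.271652221679688), 60.20757293701172) 244.47476196289062 239.91811180114746 [0.4566 0.1329 0.005 ] [236 231] [255 248]
[0.4545 0.1395 0.004 ]
```

arm_command --plan '[{"grip": 1,"slide": [0,0,-0.02],"spin": 0},{"grip": 1,"slide": [0,0,-0.06],"spin": 0},{"grip": 1,"slide": [0,0,-0.1],"spin": 0},{"grip": 1,"slide": [0,0,-0.1],"spin": 0},{"grip": 1,"slide": [0,0,0],"spin": 0},{"grip": 1,"slide": [0,0,0],"spin": 0}]'

```text
time: 31.68
tool_pos: [0.5179, 0.3091, 0.1811]
ee_rot: [-3.141, 0.0, 1.57]
wrist_force: [-0.2, 0.4, -0.9]
width: 0.0324
finger_force: 30.0
```

arm_command --plan '[{"grip": 1,"slide": [-0.0845,-0.0315,0],"spin": 0},{"grip": 1,"slide": [-0.0845,-0.0315,0],"spin": 0},{"grip": 1,"slide": [-0.0845,-0.0315,0],"spin": 0},{"grip": 1,"slide": [-0.0845,-0.0315,0],"spin": 0},{"grip": 1,"slide": [0,0,0.06],"spin": 0},{"grip": 1,"slide": [0,0,0.07],"spin": 0},{"grip": 1,"slide": [0,0,0.038],"spin": 0},{"grip": 1,"slide": [0,0,0],"spin": 0},{"grip": 1,"slide": [0,0,0],"spin": 0}]'

```text
time: 32.8
tool_pos: [0.4549, 0.1403, 0.0972]
ee_rot: [-3.141, 0.0, 1.57]
wrist_force: [-0.7, 0.3, -0.3]
width: 0.033
finger_force: 30.0
```

```bash
python3 - <<'E'
from h import *
s=snapshot("side"); p=sensors.get_obs()['tool_pos']; print(p)
crop(s,205,170,305,280,5,"pics/s8.png")
a=np.linspace(0,2*np.pi,200); C=np.c_[np.cos(a),np.sin(a),0*a]
for nm,c,r in (("ring bottom",p-[0,0,.0315],.017),("ring top",p+[0,0,.0135],.017),("formS flange",[.4545,.140,.005],.027),("wax top",[.4545,.140,.034],.0)):
    q=proj("side",np.array(c)+r*C); q=(q-[205,170]+.5)*5-.5; print(nm,q.min(0).round(1),q.max(0).round(1))
E
```

```text
[0.45541275 0.14039744 0.09790204]
ring bottom [158.5 196.2] [239.9 230.8]
ring top [159.   98.2] [241.8 130.2]
formS flange [132.3 314.2] [258.6 374.2]
wax top [196.2 282.9] [196.2 282.9]
```

View pics/s8.png

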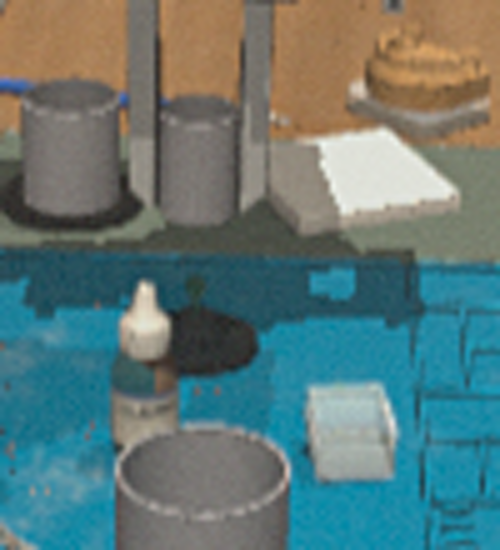

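The small ring (columns 160-239) is centred at 199.5, with the wax at 196 and the flange's right edge at 258, where I predicted it. I'll shift x by about -1 mm and lower.

arm_command --plan '[{"grip": 1,"slide": [0,-0.002,0.03],"spin": 0},{"grip": 1,"slide": [0,0,0.03],"spin": 0},{"grip": 1,"slide": [0,0,0.02],"spin": 0},{"grip": 1,"slide": [0,0,0.01],"spin": 0},{"grip": 1,"slide": [0,0,0.006],"spin": 0},{"grip": 1,"slide": [0,0,0.004],"spin": 0},{"grip": 1,"slide": [0,0,0],"spin": 0},{"grip": 1,"slide": [0,0,0],"spin": 0}]'

```text
time: 33.85
tool_pos: [0.4544, 0.1403, 0.0478]
ee_rot: [3.141, -0.0, 1.57]
wrist_force: [-1.0, -0.6, -0.4]
width: 0.0329
finger_force: 30.0
```

arm_command --plan '[{"grip": 1,"slide": [0,0,0.004],"spin": 0},{"grip": 1,"slide": [0,0,0.004],"spin": 0},{"grip": 1,"slide": [0,0,0],"spin": 0}]'

```text
time: 34.22
tool_pos: [0.4539, 0.1402, 0.0432]
ee_rot: [-3.141, 0.0, 1.57]
wrist_force: [0.7, -0.3, -0.6]
width: 0.0328
finger_force: 30.0
```

arm_command --plan '[{"grip": 1,"slide": [0,0,0.003],"spin": 0},{"grip": 1,"slide": [0,0,0.003],"spin": 0},{"grip": 1,"slide": [0,0,0],"spin": 0}]'

```text
time: 34.6
tool_pos: [0.4539, 0.1403, 0.0402]
ee_rot: [-3.141, 0.0, 1.57]
wrist_force: [-0.1, -0.0, -1.0]
width: 0.0326
finger_force: 30.0
```

arm_command --plan '[{"grip": 1,"slide": [0,0,0.002],"spin": 0},{"grip": 1,"slide": [0,0,0.002],"spin": 0},{"grip": 1,"slide": [0,0,0],"spin": 0}]'

```text
time: 34.98
tool_pos: [0.454, 0.1403, 0.0383]
ee_rot: [-3.141, 0.0, 1.57]
wrist_force: [-0.4, -0.3, -1.2]
width: 0.0326
finger_force: 30.0
```

arm_command --plan '[{"grip": 1,"slide": [0,0,0.002],"spin": 0},{"grip": 1,"slide": [0,0,0],"spin": 0}]'

```text
time: 35.22
tool_pos: [0.454, 0.1403, 0.0374]
ee_rot: [-3.141, 0.0, 1.57]
wrist_force: [0.7, 0.4, -0.7]
width: 0.0328
finger_force: 30.0
```

arm_command --plan '[{"grip": 1,"slide": [0,0,0.002],"spin": 0},{"grip": 1,"slide": [0,0,0],"spin": 0}]'

```text
time: 35.48
tool_pos: [0.4541, 0.1403, 0.0364]
ee_rot: [-3.142, 0.0, 1.57]
wrist_force: [0.1, -0.5, -1.3]
width: 0.0327
finger_force: 30.0
```

arm_command --plan '[{"grip": 1,"slide": [0,0,0.002],"spin": 0},{"grip": 1,"slide": [0,0,0],"spin": 0}]'

```text
time: 35.72
tool_pos: [0.4542, 0.1403, 0.0363]
ee_rot: [3.142, 0.0, 1.57]
wrist_force: [-1.1, 0.5, 5.3]
width: 0.0328
finger_force: 30.0
```

arm_command --plan '[{"grip": 1,"slide": [0,0,0.001],"spin": 0},{"grip": 1,"slide": [0,0,0],"spin": 0}]'

```text
time: 35.98
tool_pos: [0.4541, 0.1403, 0.0363]
ee_rot: [3.141, 0.0, 1.57]
wrist_force: [-3.6, -0.8, 7.9]
width: 0.0324
finger_force: 30.0
```

Contact came at 0.0363, against 0.0365 predicted. I'll release, rise and move clear towards -y, then check all three.

arm_command --plan '[{"grip": 1,"slide": [0,0,-0.003],"spin": 0},{"grip": -1,"slide": [0,0,0],"spin": 0},{"grip": -1,"slide": [0,0,0],"spin": 0},{"grip": -1,"slide": [0,0,0],"spin": 0},{"grip": -1,"slide": [0,0,0],"spin": 0},{"grip": -1,"slide": [0,0,0],"spin": 0},{"grip": -1,"slide": [0,0,-0.06],"spin": 0},{"grip": -1,"slide": [0,0,-0.1],"spin": 0},{"grip": -1,"slide": [0,0,-0.1],"spin": 0},{"grip": -1,"slide": [0,0,-0.1],"spin": 0}]'

```text
time: 37.22
tool_pos: [0.4539, 0.1403, 0.218]
ee_rot: [3.141, 0.0, 1.57]
wrist_force: [0.6, -0.2, -0.3]
width: 0.0935
finger_force: 0.0
```

arm_command --plan '[{"grip": -1,"slide": [-0.09,-0.06,0],"spin": 0},{"grip": -1,"slide": [-0.09,-0.06,0],"spin": 0},{"grip": -1,"slide": [-0.09,-0.06,0],"spin": 0},{"grip": -1,"slide": [-0.09,-0.06,0],"spin": 0},{"grip": -1,"slide": [-0.09,-0.06,0],"spin": 0},{"grip": -1,"slide": [-0.09,-0.06,0],"spin": 0},{"grip": -1,"slide": [-0.09,0,0],"spin": 0},{"grip": -1,"slide": [-0.09,0,0],"spin": 0},{"grip": -1,"slide": [-0.09,0,0],"spin": 0},{"grip": -1,"slide": [-0.09,0,0],"spin": 0}]'

```text
time: 38.48
tool_pos: [0.2735, -0.3111, 0.2166]
ee_rot: [3.141, 0.0, 1.569]
wrist_force: [0.8, -0.2, -0.0]
width: 0.0943
finger_force: 0.0
```

```bash
python3 - <<'E'
from h import *
t=snapshot("top"); s=snapshot("side"); print(sensors.get_obs()['tool_pos'])
A=cv2.resize(t[140:260,175:395],None,fx=2.5,fy=2.5,interpolation=cv2.INTER_CUBIC)
B=cv2.resize(s[185:310,190:310],None,fx=2.35,fy=2.35,interpolation=cv2.INTER_CUBIC)
B=cv2.copyMakeBorder(B,0,0,0,550-B.shape[1],cv2.BORDER_CONSTANT)
cv2.imwrite("pics/t9.png",np.vstack([A,B])[:,:,::-1])
E
```

```text
[ 0.2732058  -0.31256352  0.21572829]
```

View pics/t9.png

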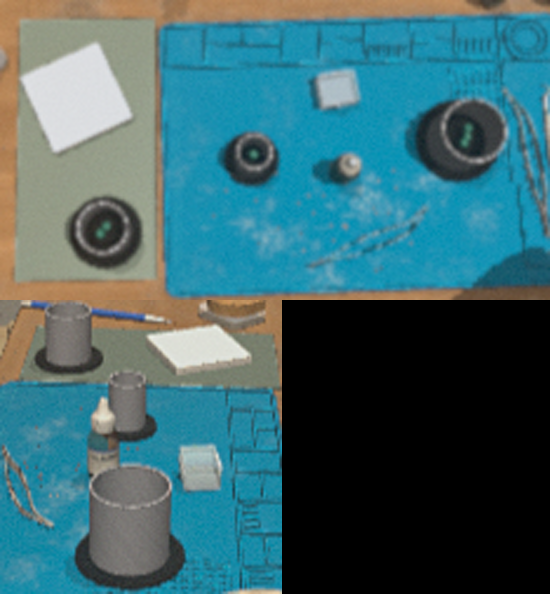

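The final view shows all three rings level on their own flanges, with wax visible inside each. The slab is empty, and the bottle and cast are where they were. I'm handing in the job.

```bash
python3 -c "
from bench import ticket; print(ticket.close_job())"
```

```text
the job is handed in; nothing more can be done
None
```

The job is handed in (no verdict came back): the last pictures show each ring seated level on the former of its own size, the bottle and cast where they stood and the arm clear.

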